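# Find and press home the proud rosette on a relief panel

## Task

One of the six wooden rosettes on the relief panel stands proud. Take the spring probe from its block, feel the rosettes with light touches to find the high one, and press that one fully home with the probe, without bruising the others or ramming the probe's plunger to its stop. Then stand the probe back in its block and leave everything else on the bench alone.

Things in the scene. Friction and masses are not known exactly. Their poses are not given: they have to be found in the camera images.
- panel: plywood relief panel fixed to the bench, 170 (x) x 220 (y) mm, origin under its centre, face at z = 20 mm, dark border strip 4 mm higher. Six alike wooden rosettes, 30 mm across (37 over petals), flat-topped, centred in its frame at x = -34 or +34 and y = -64, 0 or +64 mm. Five are glued, tops at z = 26 mm. A push of the probe over 9 N on the panel or these five bruises them
- face (a point): centre of the panel's face, 20 mm above its underside, axes as the panel's. The sixth rosette, at a place that changes and is not given, stands proud: its top is 10 to 11 mm above the face at the start and 7 mm when home, the glued ones' 6 mm
- loose (a joint): how far the proud rosette is pushed in (m), wherever it is: 0 to 0.0008 at the start, 0.004 fully home on its stop, its top then 1 mm above its neighbours'. It slides straight down against about 14 N of friction, more at speed (0.15 N per mm/s); a touch below 12 N does not move it, and it stays where left
- probe: hand probe, loose, 0.13 to 0.25 kg, upright in the tool block. Origin on its axis at the underside of its steel flange (40 mm across, 6 thick). z up: square dark wood grip 26 x 26 mm from z = 6 to 66 mm, sides along x and y; below, a 16 mm round barrel to z = -45 mm, then the spring plunger with a round tip (10 mm across), lowest at z = -63 mm
- plunger (a joint): how far the probe's spring plunger is pushed in (m): 0 free, 0.020 at its stop. It takes 1.2 N to start and then 1.2 N per mm, so it reads the pressing force: 9 N at 6.5 mm, 14 N at 10.7 mm, 18 N at 14 mm. Beyond 18 mm (about 23 N) is too hard
- tip (a point): the lowest point of the plunger's tip
- stand: wooden tool block fixed to the bench, 70 x 70 x 80 mm high, origin under its centre, with a 26 mm round hole straight down through its middle. The probe hangs in the hole, its flange resting on the top, so that the probe's origin is 80 mm above the block's
- paint_jar: loose paint jar, 56 mm across, 70 mm high, near the tool block; origin under its centre; leave alone
- screwdriver: loose screwdriver lying on the bench at the panel's near (-x) side; leave alone
- offcut: loose wood offcut 35 x 90 x 18 mm lying at the panel's far (+x) side; leave alone
- tin: loose tin, 66 mm across, 75 mm high; leave alone
- brush_cup: loose white cup, 72 mm across, 85 mm high; leave alone
- hammer: loose hammer lying on the bench; leave alone
- tape: loose roll of tape, 90 mm across, 25 mm high; leave alone
Things that resemble listed ones, but are neither listed nor needed, are in the scene too. Of the things that look like the stand, take the one that is farthest from the robot's base at the start.

How it is judged:
By the outcome, as a careful person would: the job done as asked, in the order asked, and still so for the second after the job is handed in, with the robot touching nothing.
It also fails if it takes over 69 s, if anything falls off the work surface, if the arm or the gripper's body presses on something with over 40 N, if the wrist force passes 120 N, or if a joint passes its speed limit or range.

## Robot

A 6-joint arm with a two-finger parallel gripper is mounted at the origin on the work surface. World frame = base frame: x ahead of the robot, y to its left, z up, the work surface at z = 0. Lengths are in m, angles in rad, forces in N, time in s.
With the tool pointing down it reaches from about 0.375 to 0.975 m from the base axis. Payload 3.8 kg.
Tool frame: the origin (TCP) lies at the very end of the fingers, on their centre line; the grasp point (between the pads) lies 19 mm behind it; z points along the fingers, y is the line along which they close (so a half turn about z gives the same grasp; the last joint's range is limited). The gripper opens to 85 mm and grips with 20 to 120 N. Pads are 22 mm wide; open, the fingers measure 114 mm over their backs; the gripper's body (76 mm by 85 mm) begins 54 mm behind the grasp point. The pads swing forward as they close: fully open they stand 13 mm farther back than shut.
Start: joints at [1.287, 0.264, 1.604, -0, 1.274, -0.037], TCP at [0.165, 0.655, 0.231] pointing down, gripper open.
Joint ranges: [-2.63, 2.63], [-0.94, 2.18], [0.31, 2.57], [-1.31, 4.45], [0, 2.66], [-2.55, 2.55]. Speed limits (rad/s): [2.57, 2.57, 3.14, 3.14, 3.14, 3.14].

## Interface

Orientations are given as a 3x3 rotation matrix whose columns are the frame's x, y, z axes.
In Python, from rig import manip gives the robot as it stands.
- The arm moves only by the tool jog_arm, called after "Call:" by a JSON object that holds its "op" and its "data". Schema: {"type":"object","properties":{"increments":{"type":"array","items":{"type":"array","prefixItems":[{"type":"array","items":{"type":"number"},"minItems":3,"maxItems":3},{"type":"array","items":{"type":"number"},"minItems":3,"maxItems":3}],"minItems":2,"maxItems":2},"minItems":1,"maxItems":12},"jaw":{"type":"number"},"only":{"type":"string"},"quiet":{"type":"boolean"},"lines":{"type":"string"}},"required":["increments"],"additionalProperties":false}. increments is a list of rows, 1 to 12 of them, each written [[dx, dy, dz], [rx, ry, rz]]: dx, dy, dz in shares of 75 cm (1.0 is 75 cm), then a rotation vector rx, ry, rz in a scale on which 1.0 is 2 pi rad; each row is the pose to reach, as a shift and turn from the pose commanded when the call began, along the tool's axes at that moment; what a row does not reach only later rows make up. A row lasts 1/8 s, in which the tool goes at most 0.0625 m and 0.188 rad, less where a joint would pass 70% of its speed; a pose out of reach is approached as far as the arm can. jaw is the finger opening in m, set as the call begins (left out keeps the last). The fingers move at their own pace and stop on an object; the grip force is fixed at half the most. Time passes only in rows, so rows that do not move let the fingers close. The tool returns the time, the measured TCP pose, the force, the opening and the grip force at its end. only (a regular expression) keeps the lines of the reply that match it, lines (a string "A,B") keeps lines A to B, and quiet returns only ok. Input that does not fit is refused with a message, and nothing moves.
- manip.get_state(): the state, without advancing time (a new reading comes with each control period).
- manip.read_camera(name): name is "scene" or "top"; returns the picture (420x560x3 uint8, red, green, blue); there is no depth.
- manip.get_calibration(name): a dict with "intrinsics" (3x3 intrinsics, pixels), "cam_to_world" (4x4, takes a point from camera to world coordinates). Camera axes: x right, y up, looking along -z (the intrinsics and any distortion apply to the point x, -y, -z); pixel columns grow to the right and rows downward; lengths in m; the calibration is good to about 2 mm. A picture is of the moment at which its call begins. get_calibration takes no time and is no camera call.
- manip.sign_off(): hands the job in; it is judged then, once.
The state is a dict: "time": time; "joint_positions": joint angles; "qvel": joint speeds; "joint_efforts": joint torques, N m; "position": TCP position; "ee_rot": TCP orientation; "wrist_force": force on the tool from outside, world axes, zero at the start; "torque": the same for the moment, N m; "grip_width": finger opening in m; "grip_force": force on a finger pad.
Only numpy, scipy, OpenCV 4.12 (cv2) and the standard library are available. Lean on these libraries where they do the work, as an engineer would, in place of code of your own. Each camera call takes 0.05 s, during which the arm holds its last target. There are 200 camera calls.

## Working session

There is one attempt and no reset: what is moved stays moved. The work goes in short steps, Python scripts to look and compute and a tool call to move; the robot and the scene stay as the last step left them, time stands still between calls to the robot, and variables do not carry over. Pictures are saved under pics/ and viewed, at most 10 in all, crops included, and the job is handed in when it is done.

```bash
mkdir -p pics; ls; python3 - <<'E'
from rig import manip
import cv2,numpy as np
np.set_printoptions(precision=4,suppress=True)
for n in("scene","top"):
    im=manip.read_camera(n); cv2.imwrite(f"pics/{n}0.png",im[:,:,::-1])
    c=manip.get_calibration(n); print(n,c)
s=manip.get_state(); print(s)
E
```

```text
pics
scene {'intrinsics': array([[501.6375,   0.    , 280.5596],
       [  0.    , 501.6375, 208.087 ],
       [  0.    ,   0.    ,   1.    ]]), 'cam_to_world': array([[-0.7311, -0.386 ,  0.5626,  1.3208],
       [ 0.6819, -0.4404,  0.584 ,  0.8032],
       [ 0.0224,  0.8106,  0.5852,  0.8674],
       [ 0.    ,  0.    ,  0.    ,  1.    ]])}
top {'intrinsics': array([[444.5917,   0.    , 276.7935],
       [  0.    , 444.5917, 204.0075],
       [  0.    ,   0.    ,   1.    ]]), 'cam_to_world': array([[-0.0427,  0.9778, -0.2053,  0.3317],
       [-0.9991, -0.0409,  0.0129,  0.0248],
       [ 0.0042,  0.2056,  0.9786,  1.1581],
       [ 0.    ,  0.    ,  0.    ,  1.    ]])}
{'time': 0.1, 'joint_positions': array([ 1.2871,  0.2647,  1.6052,  0.    ,  1.2737, -0.0369]), 'qvel': array([-0.0013, -0.0008, -0.0043, -0.001 , -0.0017, -0.001 ]), 'joint_efforts': array([  0.0006, -51.6715, -36.8584,  -0.0001,   0.0065,  -0.    ]), 'position': array([0.1647, 0.6539, 0.2301]), 'ee_rot': array([[-0.9697,  0.2443, -0.0006],
       [ 0.2443,  0.9697, -0.0019],
       [ 0.0001, -0.002 , -1.    ]]), 'wrist_force': array([-0.0664,  0.0981,  0.7117]), 'torque': array([-0.0157,  0.014 ,  0.0234]), 'grip_force': 0.0, 'grip_width': 0.08533551784923908}
```

View pics/scene0.png

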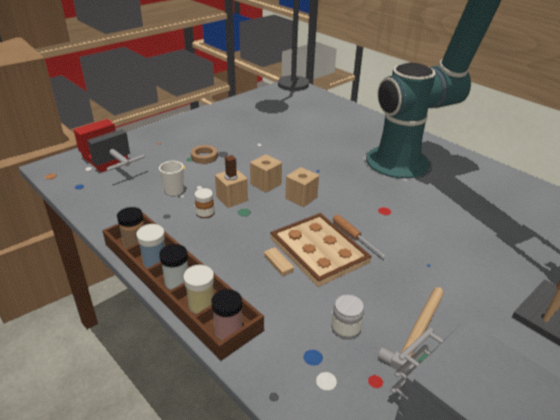

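View pics/top0.png

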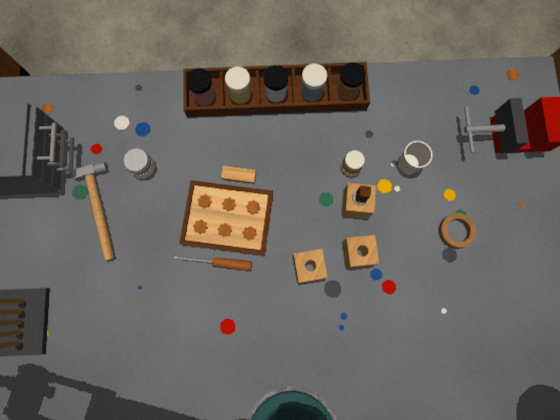

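Top view: block-like objects at (360,200), which holds the probe, and empty ones at (310,267) and (362,252). The base is near (290,415), so (360,200) is the farthest, and it is the one with the probe. The panel is at (227,218) and the jar at (352,163). I'll confirm with a crop and measure.

```bash
cat > h.py <<'E'
import cv2,numpy as np
from rig import manip
np.set_printoptions(precision=4,suppress=True)
def ray(n,uv):
    c=manip.get_calibration(n);K=c["intrinsics"];T=c["cam_to_world"]
    d=np.linalg.inv(K)@np.array([uv[0],uv[1],1.]);d=T[:3,:3]@(d*[1,-1,-1]);return T[:3,3],d
def onz(n,uv,z):
    o,d=ray(n,uv);return o+d*(z-o[2])/d[2]
def proj(n,p):
    c=manip.get_calibration(n);T=c["cam_to_world"];q=T[:3,:3].T@(np.array(p)-T[:3,3])*[1,-1,-1];q=c["intrinsics"]@q;return q[:2]/q[2]
E
python3 - <<'E'
from h import *
t=cv2.imread("pics/top0.png");s=cv2.imread("pics/scene0.png")
a=cv2.resize(t[170:290,285:405],None,fx=4,fy=4,interpolation=cv2.INTER_CUBIC)
b=cv2.resize(s[145:225,200:280],(480,480),interpolation=cv2.INTER_CUBIC)[:,:310]
cv2.imwrite("pics/crop.png",np.hstack([a,b]))
for n,im,roi in(("top",t,(165,170,120,100)),("scene",s,(262,205,120,85))):
    x,y,w,h=roi;hsv=cv2.cvtColor(im,cv2.COLOR_BGR2HSV)
    c=hsv[y:y+h,x:x+w]
    print(n,"rosette/hsv samples")
    m=cv2.inRange(c,(5,110,90),(16,255,210))
    k,l,st,ce=cv2.connectedComponentsWithStats(m)
    for i in range(1,k):
        if 40<st[i,4]: 
            uv=ce[i]+[x,y];print(st[i],uv,onz(n,uv,.026))
hsv=cv2.cvtColor(t,cv2.COLOR_BGR2HSV)
print(hsv[201,204],hsv[212,215],hsv[240,185],hsv[212,368],hsv[193,363],hsv[205,363])
print(cv2.cvtColor(s,cv2.COLOR_BGR2HSV)[[234,180,165,195],[295,231,231,231]])
E
```

```text
top rosette/hsv samples
[ 56   0  35  13 193] [239.8705 175.6425] [0.6496 0.1039 0.026 ]
[ 19  11  51  40 244] [202.2459 190.0615] [0.6146 0.2032 0.026 ]
[  15   17   93   68 2316] [226.4883 224.3869] [0.521  0.1416 0.026 ]
[ 80  30  16  15 162] [252.6111 207.0741] [0.5637 0.073  0.026 ]
[ 47  88  39  12 341] [231.4545 263.4311] [0.4205 0.131  0.026 ]
scene rosette/hsv samples
[  9   9 100  67 750] [320.6973 249.3093] [0.5579 0.1647 0.026 ]
[ 72  10  26  24 227] [345.9471 226.0396] [0.4343 0.1434 0.026 ]
[47 18 13  8 81] [315.1975 226.6173] [0.4997 0.0892 0.026 ]
[ 27  25  13  10 100] [294.71 234.12] [0.5646 0.0756 0.026 ]
[62 30 13  9 86] [329.5233 239.3605] [0.5108 0.1525 0.026 ]
[41 39 13  9 92] [308.6087 248.0543] [0.5778 0.1405 0.026 ]
[76 43 14 10 94] [344.617 252.883] [0.5221 0.2151 0.026 ]
[ 55  53  14  10 103] [323.534  262.1845] [0.5887 0.2034 0.026 ]
[ 13 194 158] [ 16 133 190] [ 14 158 116] [ 16 144 151] [ 12 195  90] [ 16 143 168]
[[ 13 135 177]
 [ 15  80 162]
 [ 11 142  61]
 [ 17 104 113]]
```

View pics/crop.png

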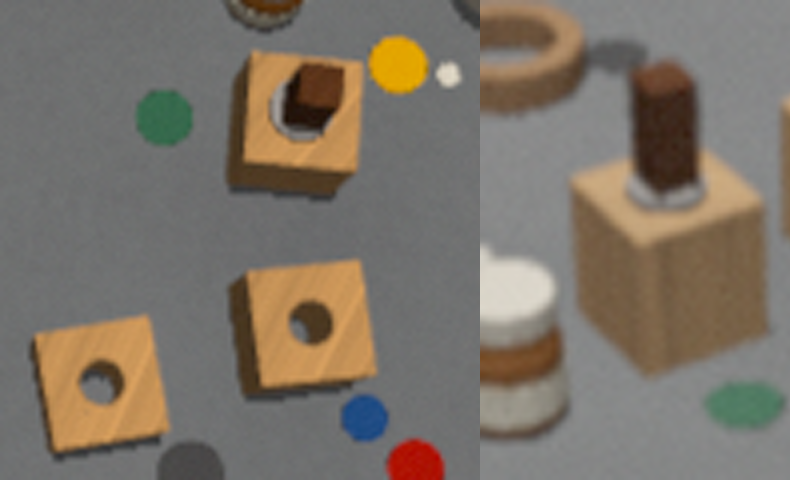

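The crop shows the probe (dark grip, steel flange) in the upper block at top px (361,198). That is the farthest block, so it is the right one. Next I'll fit accurate poses.

```bash
python3 - <<'E'
from h import *
t=cv2.imread("pics/top0.png");s=cv2.imread("pics/scene0.png")
def big(im,roi,f=4):
    x,y,w,h=roi;return cv2.resize(im[y:y+h,x:x+w],None,fx=f,fy=f,interpolation=cv2.INTER_CUBIC)
def fit(n,im,roi,lo,hi,z,name):
    m=cv2.inRange(cv2.cvtColor(big(im,roi),cv2.COLOR_BGR2HSV),lo,hi)
    cs=cv2.findContours(m,0,1)[0]
    for c in sorted(cs,key=cv2.contourArea)[::-1][:1]:
        P=np.array([onz(n,((p[0,0]+.5)/4-.5+roi[0],(p[0,1]+.5)/4-.5+roi[1]),z)[:2] for p in c])
        r=cv2.minAreaRect((P*1000).astype(np.float32)); print(name,n,r)
    return m
A=fit("top",t,(335,170,50,60),(8,90,125),(25,255,255),.08,"stand top")
B=fit("top",t,(335,170,50,60),(0,120,65),(13,255,118),.146,"grip top")
C=fit("scene",s,(205,140,60,60),(0,90,10),(14,255,100),.146,"grip")
# rosettes
pts=np.array([onz("scene",u,.026)[:2] for u in [(315.2,226.6),(294.7,234.1),(329.5,239.4),(308.6,248.05),(344.6,252.9),(323.5,262.2)]])
lab=np.array([[-34,-64],[34,-64],[-34,0],[34,0],[-34,64],[34,64]])/1000
def rigid(L,P):
    l=L-L.mean(0);p=P-P.mean(0);a=np.arctan2((l[:,0]*p[:,1]-l[:,1]*p[:,0]).sum(),(l*p).sum())
    R=np.array([[np.cos(a),-np.sin(a)],[np.sin(a),np.cos(a)]]);o=P.mean(0)-R@L.mean(0);print("panel",o,np.degrees(a),(P-L@R.T-o)*1000);return o,R
rigid(lab,pts)
# top rosettes
x,y,w,h=roi=(180,180,95,75);b=big(t,roi);hs=cv2.cvtColor(b,cv2.COLOR_BGR2HSV)
m=cv2.inRange(hs,(5,165,100),(15,255,220))
m=cv2.morphologyEx(m,cv2.MORPH_OPEN,np.ones((9,9)))
k,l,st,ce=cv2.connectedComponentsWithStats(m)
q=[]
for i in range(1,k):
    if 800<st[i,4]<6000: u=(ce[i]+.5)/4-.5+[x,y];print(st[i,2:],u,onz("top",u,.026));q.append(onz("top",u,.026)[:2])
o,d=pts.mean(0),0
print(len(q))
cv2.imwrite("pics/masks.png",np.hstack([cv2.resize(i,(240,240)) for i in(A,B,C)]))
E
```

```text
stand top top ((565.6943359375, -198.20187377929688), (71.15575408935547, 71.60314178466797), 81.78558349609375)
grip top top ((566.177978515625, -194.65953063964844), (26.740095138549805, 25.9213809967041), 75.94447326660156)
grip scene ((595.1934814453125, -155.14402770996094), (107.75337982177734, 27.992752075195312), 52.65961837768555)
panel [0.544 0.146] -10.52722421260289 [[ 0.7444 -0.1251]
 [-1.1627 -1.4297]
 [ 0.436   0.2771]
 [ 0.3516  0.6506]
 [-0.0399 -0.0284]
 [-0.3294  0.6555]]
[  50   50 1921] [204.2096 200.7995] [0.5856 0.1984 0.026 ]
[  50   49 1869] [228.4852 203.8812] [0.5748 0.1354 0.026 ]
[  51   52 1998] [252.8038 206.8139] [0.5643 0.0725 0.026 ]
[  50   51 1958] [199.913  226.3498] [0.5188 0.21   0.026 ]
[  51   50 1953] [224.4359 229.4788] [0.508  0.1472 0.026 ]
[  51   51 1973] [249.1104 232.7659] [0.4968 0.0841 0.026 ]
6
```

View pics/masks.png

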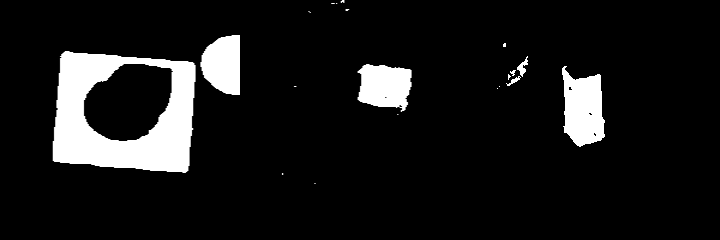

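Masks are clean: the block top fits at (0.566,-0.198) with yaw -8°, and the grip top at about (0.566,-0.195). Next is a scene-view cross-check and the move vector.

```bash
cat >> h.py <<'E'
def shift(p):
    s=manip.get_state();return s["ee_rot"].T@(np.array(p)-s["position"])
E
python3 - <<'E'
from h import *
print("grip",onz("scene",(230.7,157.5),.146),"stand",onz("scene",(231.7,177.5),.08), "jar",onz("top",(354,158),.07))
L=np.array([[34,64],[34,0],[34,-64],[-34,64],[-34,0],[-34,-64]])/1e3
P=np.array([[.5856,.1984],[.5748,.1354],[.5643,.0725],[.5188,.21],[.508,.1472],[.4968,.0841]])
l=L;p=P-P.mean(0);print(P.mean(0),np.degrees(np.arctan2((l[:,0]*p[:,1]-l[:,1]*p[:,0]).sum(),(l*p).sum())))
print(shift([.566,-.196,.23]))
E
```

```text
grip [ 0.5663 -0.19    0.146 ] stand [ 0.5671 -0.1881  0.08  ] jar [ 0.6719 -0.192   0.07  ]
[0.5414 0.1413] -9.79175248649868
[-0.5968 -0.7261  0.0015]
```

The manual's scale: shifts go in shares of 75 cm and turns go in shares of 2 pi rad. Converting my numbers, -0.575 m / 0.75 = -0.7667, -0.533 m / 0.75 = -0.7107.

Call:
{"op": "jog_arm", "data": {"increments": [[[-0.04,-0.0484,0],[0,0,0]],[[-0.1,-0.1213,0],[0,0,0]],[[-0.16,-0.1933,0],[0,0,0]],[[-0.22,-0.2667,0],[0,0,0]],[[-0.2733,-0.3307,0],[0,0,0]],[[-0.3267,-0.396,0],[0,0,0]],[[-0.38,-0.46,0],[0,0,0]],[[-0.4333,-0.5253,0],[0,0,0]],[[-0.4867,-0.5893,0],[0,0,0]],[[-0.54,-0.6547,0],[0,0,0]],[[-0.5867,-0.7107,0],[0,0,0]],[[-0.6333,-0.7667,0],[0,0,0]]], "jaw": 0.085}}

```text
time: 1.6
position: [0.4805, -0.011, 0.2312]
ee_rot: [[-0.97, 0.245, 0.0], [0.245, 0.97, 0.0], [-0.0, 0.0, -1.0]]
wrist_force: [1.4, 0.7, 0.5]
grip_width: 0.0849
grip_force: 0.0
```

```bash
python3 -c "
from h import *
print(shift([.5665,-.193,.2]),manip.get_state()['ee_rot'])"
```

```text
[-0.1279 -0.1555  0.0311] [[-0.9696  0.2447  0.0003]
 [ 0.2447  0.9696  0.0003]
 [-0.0002  0.0004 -1.    ]]
```

Scaled: -0.1488 m / 0.75 = -0.1984, -0.1218 m / 0.75 = -0.1624, -0.07 rad / 6.2832 = -0.0111.

Call:
{"op": "jog_arm", "data": {"increments": [[[-0.044,-0.0533,0],[0,0,-0.0032]],[[-0.0933,-0.1133,0.0133],[0,0,-0.0064]],[[-0.14,-0.1707,0.0267],[0,0,-0.0111]],[[-0.1624,-0.1984,0.0413],[0,0,-0.0111]],[[-0.1624,-0.1984,0.0413],[0,0,-0.0111]],[[-0.1624,-0.1984,0.0413],[0,0,-0.0111]]]}}

```text
time: 2.35
position: [0.5614, -0.1824, 0.1999]
ee_rot: [[-0.984, 0.176, -0.001], [0.176, 0.984, 0.001], [0.001, 0.001, -1.0]]
wrist_force: [-0.1, -0.8, -0.1]
grip_width: 0.085
grip_force: 0.0
```

```bash
python3 - <<'E'
from h import *
im=manip.read_camera("scene");t=manip.read_camera("top")
a=cv2.resize(im[110:220,180:290],(500,500))[:,:,::-1];b=cv2.resize(t[150:230,310:390],(500,500))[:,:,::-1]
cv2.imwrite("pics/h1.png",cv2.resize(np.hstack([a,b]),(800,400)))
print(shift([.5665,-.193,.2]),shift([.5665,-.193,.103]),manip.get_state()["wrist_force"])
E
```

```text
[-0.0066 -0.01    0.0007] [-0.0066 -0.01    0.0977] [0.179  0.9777 0.6438]
```

View pics/h1.png

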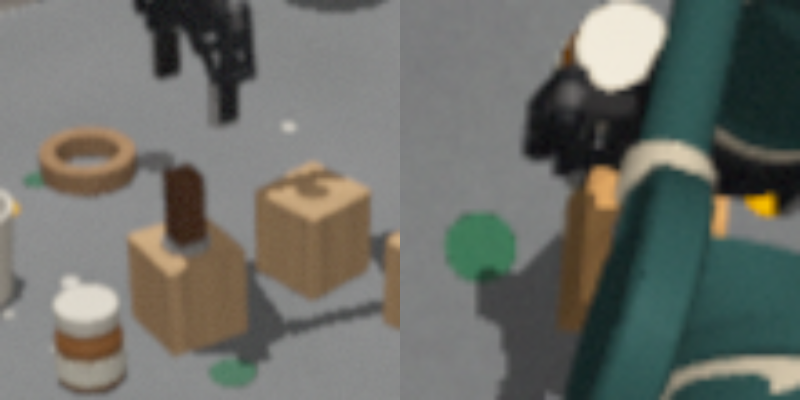

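The scene crop shows the open fingers above the probe (grip at crop (185,205)), with jar and blocks clear. I'll correct laterally and descend.

Scaled: 0.0975 m / 0.75 = 0.13, -0.01 m / 0.75 = -0.0133.

Call:
{"op": "jog_arm", "data": {"increments": [[[-0.0088,-0.0133,0],[0,0,0]],[[-0.0088,-0.0133,0],[0,0,0]],[[-0.0088,-0.0133,0.04],[0,0,0]],[[-0.0088,-0.0133,0.0867],[0,0,0]],[[-0.0088,-0.0133,0.12],[0,0,0]],[[-0.0088,-0.0133,0.13],[0,0,0]],[[-0.0088,-0.0133,0.13],[0,0,0]]]}}

```text
time: 3.32
position: [0.5667, -0.194, 0.1029]
ee_rot: [[-0.984, 0.176, -0.0], [0.176, 0.984, 0.0], [0.0, 0.0, -1.0]]
wrist_force: [-0.5, -0.7, 0.5]
grip_width: 0.0849
grip_force: 0.0
```

```bash
python3 - <<'E'
from h import *
im=manip.read_camera("scene")
cv2.imwrite("pics/h2.png",cv2.resize(im[110:220,180:290],(500,500))[:,:,::-1])
print(shift([.5665,-.193,.103]),manip.get_state()["wrist_force"])
E
```

```text
[0.0011 0.001  0.0008] [ 0.7287 -0.0382 -0.2139]
```

View pics/h2.png

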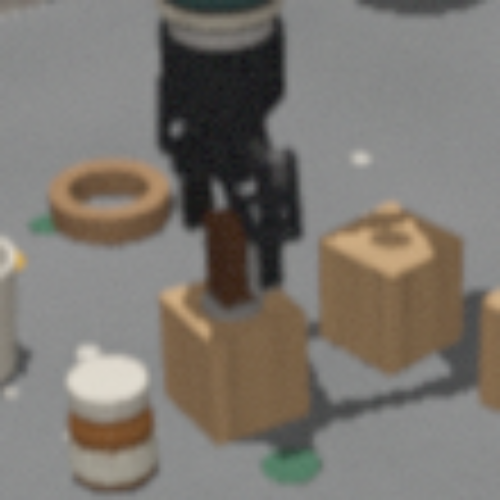

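```bash
python3 - <<'E'
from h import *
s=manip.get_state();R=s["ee_rot"];p=s["position"]
for n,y,z in(("f+in",.0425,-.013),("f+out",.057,-.013),("f-in",-.0425,-.013),("f-out",-.057,-.013),("mid",0,0),("griptopz",0,-.043)):
    q=p+R@[0,y,z];print(n,q,(proj("scene",q)-[180,110])*500/110)
E
```

```text
f+in [ 0.5748 -0.1524  0.1168] [259.1582 284.4305]
f+out [ 0.5774 -0.1381  0.1168] [270.5357 295.0954]
f-in [ 0.5599 -0.236   0.1168] [195.4949 224.7549]
f-out [ 0.5573 -0.2503  0.1168] [185.1253 215.0347]
mid [ 0.5674 -0.1942  0.1038] [227.4197 271.5455]
griptopz [ 0.5673 -0.1942  0.1468] [224.9969 212.8032]
```

The projected finger tips and the grip's top match the picture, and the grip sits centred between the fingers. Closing now.

Call:
{"op": "jog_arm", "data": {"increments": [[[0,0,0],[0,0,0]],[[0,0,0],[0,0,0]],[[0,0,0],[0,0,0]],[[0,0,0],[0,0,0]],[[0,0,0],[0,0,0]],[[0,0,0],[0,0,0]],[[0,0,0],[0,0,0]],[[0,0,0],[0,0,0]]], "jaw": 0.01}}

```text
time: 4.38
position: [0.5671, -0.1943, 0.1034]
ee_rot: [[-0.984, 0.176, 0.001], [0.176, 0.984, -0.001], [-0.001, -0.0, -1.0]]
wrist_force: [-0.3, -1.3, 6.1]
grip_width: 0.0253
grip_force: 59.4
```

```bash
python3 -c "
from h import *
s=manip.get_state();print(s['position'],s['wrist_force'],s['torque'])"
```

```text
[ 0.5671 -0.1943  0.1034] [-0.2891 -1.2576  6.1294] [-0.0853  0.1644 -0.0036]
```

Scaled: 0.2644 m / 0.75 = 0.3525, 0.0493 m / 0.75 = 0.0657.

Call:
{"op": "jog_arm", "data": {"increments": [[[0,0,-0.0133],[0,0,0]],[[0,0,-0.04],[0,0,0]],[[0,0,-0.08],[0,0,0]],[[0,0,-0.1133],[0,0,0]],[[0.004,0.02,-0.12],[0,0,0]],[[0.0133,0.0733,-0.12],[0,0,0]],[[0.0253,0.1333,-0.12],[0,0,0]],[[0.0373,0.2,-0.12],[0,0,0]],[[0.0493,0.2667,-0.12],[0,0,0]],[[0.06,0.32,-0.12],[0,0,0]],[[0.0657,0.3525,-0.1067],[0,0,0]],[[0.0657,0.3525,-0.0933],[0,0,0]]]}}

```text
time: 5.88
position: [0.5634, 0.0775, 0.1718]
ee_rot: [[-0.985, 0.173, -0.001], [0.173, 0.985, 0.001], [0.002, 0.0, -1.0]]
wrist_force: [-0.1, -0.5, -2.2]
grip_width: 0.0254
grip_force: 59.5
```

```bash
python3 - <<'E'
from h import *
im=manip.read_camera("scene")
cv2.imwrite("pics/h3.png",cv2.resize(im[110:320,180:390],(600,600))[:,:,::-1])
s=manip.get_state();print(s['position'],s['wrist_force'],s['torque'],s['grip_width'],shift([.5651,.0748,.125]))
E
```

```text
[0.5625 0.0761 0.1699] [-0.2059 -0.2543 -3.1063] [-0.0385  0.0255 -0.0162] 0.02531445609905395 [-0.003  -0.0008  0.0449]
```

View pics/h3.png

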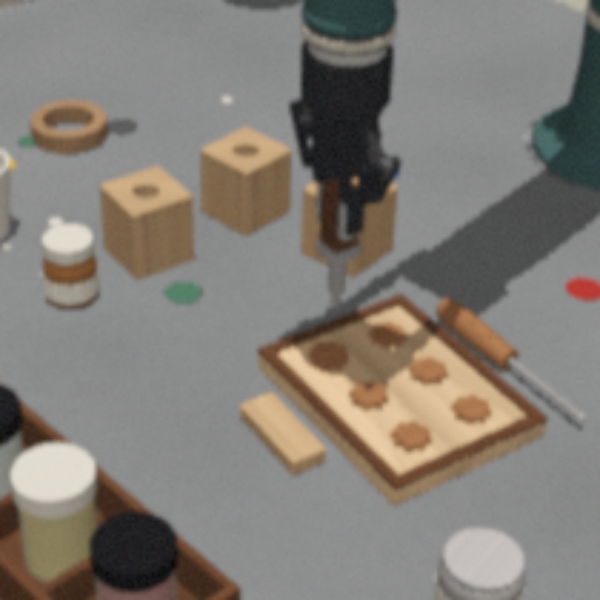

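The picture shows the probe upright in the fingers, tip at crop (337,300), just above the first rosette at (330,357).

```bash
python3 - <<'E'
from h import *
f=.35
print("tip",onz("scene",(180+337*f,110+301*f),.0835),"ros",onz("scene",(294.7,234.1),.026), manip.get_state()["position"])
E
```

```text
tip [0.5551 0.0747 0.0835] ros [0.5646 0.0755 0.026 ] [0.5625 0.0761 0.1699]
```

Scaled: 0.05 m / 0.75 = 0.0667, -0.0061 m / 0.75 = -0.0081.

Call:
{"op": "jog_arm", "data": {"increments": [[[-0.0081,0.0033,0.0133],[0,0,0]],[[-0.0081,0.0033,0.04],[0,0,0]],[[-0.0081,0.0033,0.06],[0,0,0]],[[-0.0081,0.0033,0.0667],[0,0,0]],[[-0.0081,0.0033,0.0667],[0,0,0]],[[-0.0081,0.0033,0.0667],[0,0,0]]]}}

```text
time: 6.68
position: [0.5717, 0.0763, 0.1234]
ee_rot: [[-0.984, 0.176, 0.001], [0.176, 0.984, 0.0], [-0.001, 0.0, -1.0]]
wrist_force: [0.3, -0.3, -1.7]
grip_width: 0.0254
grip_force: 59.5
```

Call:
{"op": "jog_arm", "data": {"increments": [[[0,0,0.0027],[0,0,0]],[[0,0,0.0053],[0,0,0]],[[0,0,0.008],[0,0,0]],[[0,0,0.0093],[0,0,0]],[[0,0,0.0093],[0,0,0]]]}}

```text
time: 7.3
position: [0.5712, 0.0764, 0.116]
ee_rot: [[-0.984, 0.176, 0.0], [0.176, 0.984, 0.0], [-0.0, 0.0, -1.0]]
wrist_force: [-0.5, 0.7, -0.3]
grip_width: 0.0253
grip_force: 59.7
```

Scaled: 0.005 m / 0.75 = 0.0067, 0.004 m / 0.75 = 0.0053.

Call:
{"op": "jog_arm", "data": {"increments": [[[0,0,0.002],[0,0,0]],[[0,0,0.004],[0,0,0]],[[0,0,0.0053],[0,0,0]],[[0,0,0.0067],[0,0,0]],[[0,0,0.0067],[0,0,0]],[[0,0,0.0067],[0,0,0]]]}}

```text
time: 8.05
position: [0.5714, 0.0764, 0.1113]
ee_rot: [[-0.984, 0.176, 0.001], [0.176, 0.984, 0.0], [-0.001, 0.0, -1.0]]
wrist_force: [-1.6, -0.4, 4.8]
grip_width: 0.0253
grip_force: 60.3
```

```bash
python3 -c "
from h import *
for i in range(3):
    s=manip.get_state();print(s['position'],s['wrist_force'])"
```

```text
[0.5714 0.0764 0.1113] [-1.5631 -0.3504  4.8414]
[0.5714 0.0764 0.1113] [-1.5631 -0.3504  4.8414]
[0.5714 0.0764 0.1113] [-1.5631 -0.3504  4.8414]
```

Scaled: 0.064 m / 0.75 = 0.0853, 0.05 m / 0.75 = 0.0667.

Call:
{"op": "jog_arm", "data": {"increments": [[[0,0,-0.016],[0,0,0]],[[0,0.0267,-0.016],[0,0,0]],[[0,0.0667,-0.016],[0,0,0]],[[0,0.0853,-0.016],[0,0,0]],[[0,0.0853,-0.016],[0,0,0]],[[0,0.0853,-0.0107],[0,0,0]],[[0,0.0853,-0.008],[0,0,0]],[[0,0.0853,-0.0067],[0,0,0]],[[0,0.0853,-0.0053],[0,0,0]],[[0,0.0853,-0.0053],[0,0,0]],[[0,0.0853,-0.0053],[0,0,0]]]}}

```text
time: 9.43
position: [0.5825, 0.1393, 0.1149]
ee_rot: [[-0.984, 0.176, 0.0], [0.176, 0.984, 0.0], [-0.0, 0.0, -1.0]]
wrist_force: [0.4, 0.1, -2.4]
grip_width: 0.0251
grip_force: 59.8
```

Call:
{"op": "jog_arm", "data": {"increments": [[[0,0,0.0027],[0,0,0]],[[0,0,0.0053],[0,0,0]],[[0,0,0.0053],[0,0,0]],[[0,0,0.0053],[0,0,0]]]}}

```text
time: 9.93
position: [0.5826, 0.1394, 0.1112]
ee_rot: [[-0.984, 0.176, 0.0], [0.176, 0.984, 0.0], [-0.0, 0.0, -1.0]]
wrist_force: [-0.2, -0.5, -0.4]
grip_width: 0.0254
grip_force: 59.9
```

The first rosette, panel (+34,-64), gave about 6.7 N. Its neighbour gave about 2 N at the same height, so the first is 4 mm higher and is the proud one. I'll go back and press it.

Scaled: -0.064 m / 0.75 = -0.0853, -0.012 m / 0.75 = -0.016.

Call:
{"op": "jog_arm", "data": {"increments": [[[0,0,-0.016],[0,0,0]],[[0,-0.0267,-0.016],[0,0,0]],[[0,-0.0667,-0.016],[0,0,0]],[[0,-0.0853,-0.016],[0,0,0]],[[0,-0.0853,-0.016],[0,0,0]],[[0,-0.0853,-0.008],[0,0,0]],[[0,-0.0853,-0.0027],[0,0,0]],[[0,-0.0853,0],[0,0,0]],[[0,-0.0853,0],[0,0,0]],[[0,-0.0853,0],[0,0,0]]]}}

```text
time: 11.18
position: [0.5718, 0.0767, 0.1116]
ee_rot: [[-0.984, 0.176, 0.002], [0.176, 0.984, 0.0], [-0.001, 0.001, -1.0]]
wrist_force: [0.2, 0.0, 5.1]
grip_width: 0.0254
grip_force: 60.5
```

Call:
{"op": "jog_arm", "data": {"increments": [[[0,0,0.002],[0,0,0]],[[0,0,0.004],[0,0,0]],[[0,0,0.006],[0,0,0]],[[0,0,0.008],[0,0,0]],[[0,0,0.01],[0,0,0]],[[0,0,0.012],[0,0,0]],[[0,0,0.012],[0,0,0]],[[0,0,0.012],[0,0,0]],[[0,0,0.012],[0,0,0]]]}}

```text
time: 12.3
position: [0.572, 0.0766, 0.1038]
ee_rot: [[-0.984, 0.176, 0.002], [0.176, 0.984, 0.0], [-0.002, 0.001, -1.0]]
wrist_force: [-1.8, -0.7, 11.6]
grip_width: 0.0251
grip_force: 61.4
```

Scaled: 0.004 m / 0.75 = 0.0053, 0.003 m / 0.75 = 0.004.

Call:
{"op": "jog_arm", "data": {"increments": [[[0,0,0.0013],[0,0,0]],[[0,0,0.0027],[0,0,0]],[[0,0,0.004],[0,0,0]],[[0,0,0.0053],[0,0,0]],[[0,0,0.0053],[0,0,0]],[[0,0,0.0053],[0,0,0]],[[0,0,0.0053],[0,0,0]]]}}

```text
time: 13.18
position: [0.5721, 0.0766, 0.1002]
ee_rot: [[-0.984, 0.176, 0.002], [0.176, 0.984, 0.0], [-0.002, 0.001, -1.0]]
wrist_force: [-3.2, -0.1, 14.2]
grip_width: 0.0254
grip_force: 61.5
```

```bash
python3 -c "
from h import *
print(manip.get_state()['wrist_force'])"
```

```text
[-3.2051 -0.1141 14.2133]
```

Scaled: 0.0015 m / 0.75 = 0.002, 0.0007 m / 0.75 = 0.0009.

Call:
{"op": "jog_arm", "data": {"increments": [[[0,0,0.0009],[0,0,0]],[[0,0,0.002],[0,0,0]],[[0,0,0.002],[0,0,0]],[[0,0,0.002],[0,0,0]],[[0,0,0.002],[0,0,0]]]}}

```text
time: 13.8
position: [0.5722, 0.0766, 0.099]
ee_rot: [[-0.984, 0.176, 0.002], [0.176, 0.984, 0.0], [-0.002, 0.001, -1.0]]
wrist_force: [-4.1, -0.2, 14.5]
grip_width: 0.0251
grip_force: 61.7
```

Call:
{"op": "jog_arm", "data": {"increments": [[[0,0,0],[0,0,0]]]}}

```text
time: 13.92
position: [0.5722, 0.0766, 0.099]
ee_rot: [[-0.984, 0.176, 0.002], [0.176, 0.984, 0.0], [-0.002, 0.001, -1.0]]
wrist_force: [-3.5, -0.9, 15.7]
grip_width: 0.0253
grip_force: 61.7
```

Scaled: 0.001 m / 0.75 = 0.0013, 0.0005 m / 0.75 = 0.0007.

Call:
{"op": "jog_arm", "data": {"increments": [[[0,0,0.0007],[0,0,0]],[[0,0,0.0013],[0,0,0]],[[0,0,0.0013],[0,0,0]],[[0,0,0.0013],[0,0,0]]]}}

```text
time: 14.42
position: [0.5722, 0.0766, 0.0982]
ee_rot: [[-0.984, 0.176, 0.002], [0.176, 0.984, 0.0], [-0.002, 0.001, -1.0]]
wrist_force: [-3.5, -1.0, 15.9]
grip_width: 0.0254
grip_force: 61.8
```

Call:
{"op": "jog_arm", "data": {"increments": [[[0,0,-0.004],[0,0,0]],[[0,0,-0.0107],[0,0,0]],[[0,0,-0.024],[0,0,0]],[[0,0,-0.04],[0,0,0]],[[0,0,-0.04],[0,0,0]],[[0,0,-0.04],[0,0,0]]]}}

```text
time: 15.18
position: [0.5702, 0.0763, 0.1243]
ee_rot: [[-0.984, 0.176, -0.002], [0.176, 0.984, -0.0], [0.002, -0.0, -1.0]]
wrist_force: [-0.1, 1.3, -2.4]
grip_width: 0.0255
grip_force: 59.7
```

Before putting it back, I'll do a light check touch of the pressed rosette against the neighbour, averaging readings.

Scaled: 0.0145 m / 0.75 = 0.0193, 0.014 m / 0.75 = 0.0187.

```bash
cat > avg.py <<'E'
from h import *
z=[]
for i in range(10):
    manip.read_camera("top");s=manip.get_state();z.append([s['position'][2]*1e3,s['wrist_force'][2]])
print(np.mean(z,0),np.std(z,0))
E
python3 avg.py
```

```text
[124.6952  -2.2051] [0.376  0.5047]
```

Call:
{"op": "jog_arm", "data": {"increments": [[[0,0,0.0107],[0,0,0]],[[0,0,0.016],[0,0,0]],[[0,0,0.0187],[0,0,0]],[[0,0,0.0193],[0,0,0]],[[0,0,0.0193],[0,0,0]],[[0,0,0.0193],[0,0,0]]]}}

```text
time: 16.42
position: [0.5709, 0.0763, 0.111]
ee_rot: [[-0.984, 0.176, -0.0], [0.176, 0.984, -0.0], [0.0, -0.0, -1.0]]
wrist_force: [-1.8, -1.1, 1.5]
grip_width: 0.0256
grip_force: 60.1
```

```bash
python3 avg.py
```

```text
[110.8312   1.6711] [0.0596 0.688 ]
```

Scaled: 0.064 m / 0.75 = 0.0853, 0.05 m / 0.75 = 0.0667.

Call:
{"op": "jog_arm", "data": {"increments": [[[0,0,-0.016],[0,0,0]],[[0,0.0267,-0.016],[0,0,0]],[[0,0.0667,-0.016],[0,0,0]],[[0,0.0853,-0.016],[0,0,0]],[[0,0.0853,-0.016],[0,0,0]],[[0,0.0853,-0.008],[0,0,0]],[[0,0.0853,-0.0027],[0,0,0]],[[0,0.0853,0],[0,0,0]],[[0,0.0853,0],[0,0,0]],[[0,0.0853,0],[0,0,0]]]}}

```text
time: 18.18
position: [0.5822, 0.1388, 0.111]
ee_rot: [[-0.984, 0.176, -0.0], [0.176, 0.984, -0.001], [0.0, -0.001, -1.0]]
wrist_force: [-0.4, -2.0, 0.3]
grip_width: 0.0258
grip_force: 59.9
```

```bash
python3 avg.py
```

```text
[110.9009   0.7932] [0.0497 0.3547]
```

The pressed rosette reads about 0.75 mm above its neighbour, against about 4 mm before, so it is home. The probe hasn't slipped (offset still 86.4 mm). Returning it to the block.

Scaled: -0.3304 m / 0.75 = -0.4405, -0.09 m / 0.75 = -0.12.

Call:
{"op": "jog_arm", "data": {"increments": [[[0,0,-0.0267],[0,0,0]],[[0,0,-0.0667],[0,0,0]],[[0,-0.0133,-0.1067],[0,0,0]],[[-0.0093,-0.0667,-0.12],[0,0,0]],[[-0.0173,-0.1333,-0.12],[0,0,0]],[[-0.0267,-0.2,-0.12],[0,0,0]],[[-0.0353,-0.2667,-0.12],[0,0,0]],[[-0.044,-0.3333,-0.12],[0,0,0]],[[-0.0507,-0.3867,-0.12],[0,0,0]],[[-0.0567,-0.4267,-0.12],[0,0,0]],[[-0.0584,-0.4405,-0.12],[0,0,0]],[[-0.0584,-0.4405,-0.12],[0,0,0]]]}}

```text
time: 20.18
position: [0.5677, -0.1937, 0.2014]
ee_rot: [[-0.984, 0.177, 0.001], [0.177, 0.984, 0.0], [-0.001, 0.001, -1.0]]
wrist_force: [0.3, 0.4, -1.6]
grip_width: 0.0255
grip_force: 59.7
```

Call:
{"op": "jog_arm", "data": {"increments": [[[0,0,0],[0,0,0]],[[0,0,0],[0,0,0]],[[0,0,0],[0,0,0]]]}}

```text
time: 20.55
position: [0.5675, -0.1927, 0.2008]
ee_rot: [[-0.985, 0.175, 0.0], [0.175, 0.985, 0.0], [0.0, 0.0, -1.0]]
wrist_force: [0.5, -0.1, -2.4]
grip_width: 0.0251
grip_force: 59.7
```

```bash
python3 - <<'E'
from h import *
im=manip.read_camera("scene")
cv2.imwrite("pics/h4.png",cv2.resize(im[90:210,170:290],(600,600))[:,:,::-1])
print(shift([.5671,-.1943,.1034]),manip.get_state()['ee_rot'])
E
```

```text
[ 0.0001 -0.0014  0.0974] [[-0.9846  0.175  -0.    ]
 [ 0.175   0.9846  0.0001]
 [ 0.0001  0.0001 -1.    ]]
```

View pics/h4.png

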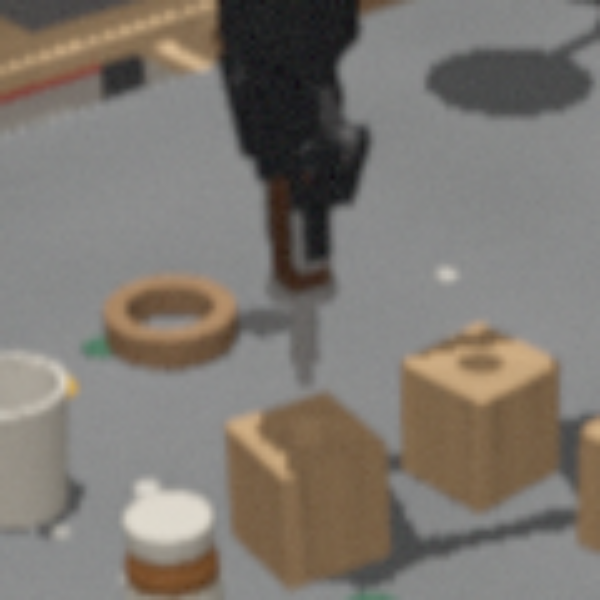

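The probe hangs upright over the block (tip at crop (305,382), shadowed hole near (310,430)). I'll lower it at the pickup position.

Scaled: 0.055 m / 0.75 = 0.0733, 0.05 m / 0.75 = 0.0667.

Call:
{"op": "jog_arm", "data": {"increments": [[[0,-0.0016,0.0133],[0,0,0]],[[0,-0.0016,0.0333],[0,0,0]],[[0,-0.0016,0.0533],[0,0,0]],[[0,-0.0016,0.0667],[0,0,0]],[[0,-0.0016,0.0733],[0,0,0]],[[0,-0.0016,0.0733],[0,0,0]]]}}

```text
time: 21.35
position: [0.5669, -0.1947, 0.1453]
ee_rot: [[-0.984, 0.176, -0.001], [0.176, 0.984, 0.0], [0.001, 0.0, -1.0]]
wrist_force: [0.2, -0.4, -0.9]
grip_width: 0.0256
grip_force: 59.7
```

Call:
{"op": "jog_arm", "data": {"increments": [[[0,0,0.0133],[0,0,0]],[[0,0,0.0267],[0,0,0]],[[0,0,0.04],[0,0,0]],[[0,0,0.048],[0,0,0]],[[0,0,0.052],[0,0,0]],[[0,0,0.054],[0,0,0]],[[0,0,0.054],[0,0,0]],[[0,0,0.054],[0,0,0]]]}}

```text
time: 22.35
position: [0.5674, -0.1949, 0.1057]
ee_rot: [[-0.984, 0.176, 0.001], [0.176, 0.984, -0.0], [-0.001, -0.0, -1.0]]
wrist_force: [-0.2, -1.6, -2.4]
grip_width: 0.0251
grip_force: 59.7
```

```bash
python3 avg.py; python3 -c "
from h import *
print(shift([.5671,-.1943,.1034]),manip.get_state()['wrist_force'])"
```

```text
[105.464   -2.0566] [0.131  0.5944]
[0.0001 0.0004 0.0019] [-0.6725 -0.396  -1.9485]
```

Scaled: 0.0018 m / 0.75 = 0.0024, 0.001 m / 0.75 = 0.0013.

Call:
{"op": "jog_arm", "data": {"increments": [[[0,0.0005,0.0013],[0,0,0]],[[0,0.0005,0.0024],[0,0,0]],[[0,0.0005,0.0024],[0,0,0]],[[0,0.0005,0.0024],[0,0,0]]]}}

```text
time: 23.35
position: [0.5672, -0.1944, 0.1035]
ee_rot: [[-0.984, 0.176, -0.0], [0.176, 0.984, 0.0], [0.0, 0.0, -1.0]]
wrist_force: [-1.2, 0.2, -1.1]
grip_width: 0.0252
grip_force: 59.7
```

Call:
{"op": "jog_arm", "data": {"increments": [[[0,0,0],[0,0,0]],[[0,0,0],[0,0,0]],[[0,0,0],[0,0,0]],[[0,0,0],[0,0,0]],[[0,0,0],[0,0,0]],[[0,0,0],[0,0,0]],[[0,0,0],[0,0,0]]], "jaw": 0.085}}

```text
time: 24.22
position: [0.5672, -0.1944, 0.1034]
ee_rot: [[-0.984, 0.176, -0.0], [0.176, 0.984, 0.0], [0.0, -0.0, -1.0]]
wrist_force: [-0.3, 0.9, -0.4]
grip_width: 0.0849
grip_force: 0.0
```

Call:
{"op": "jog_arm", "data": {"increments": [[[0,0,-0.0133],[0,0,0]],[[0,0,-0.04],[0,0,0]],[[0,0,-0.08],[0,0,0]],[[0,0,-0.1333],[0,0,0]],[[0,0,-0.1733],[0,0,0]],[[0,0,-0.2],[0,0,0]],[[0.1333,0.0267,-0.2],[0,0,0]],[[0.1733,0.0267,-0.2],[0,0,0]],[[0.1733,0.0267,-0.2],[0,0,0]]]}}

```text
time: 25.35
position: [0.4386, -0.1503, 0.2526]
ee_rot: [[-0.984, 0.176, -0.003], [0.176, 0.984, 0.001], [0.003, 0.001, -1.0]]
wrist_force: [0.1, 0.3, 0.8]
grip_width: 0.0847
grip_force: 0.0
```

```bash
python3 - <<'E'
from h import *
im=manip.read_camera("scene")
cv2.imwrite("pics/h5.png",cv2.resize(im[110:320,180:390],(600,600))[:,:,::-1])
E
```

```text
(no output)
```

View pics/h5.png

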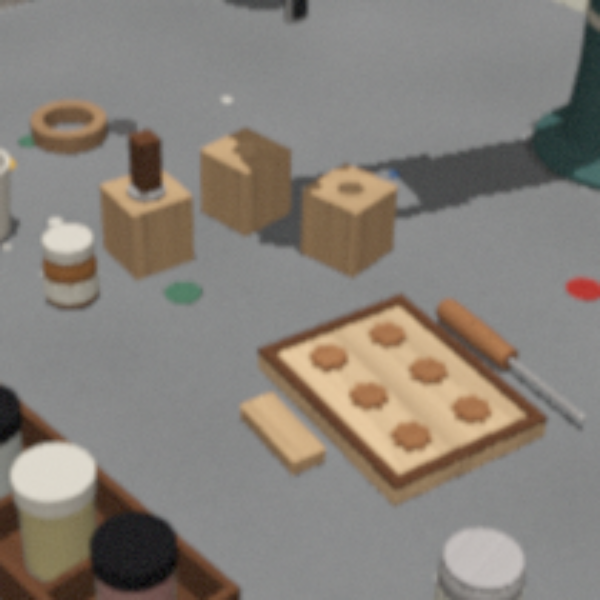

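The probe stands in its block (crop (146,165)) with the flange on the top. The jar, offcut and screwdriver haven't moved, and the arm is clear. Handing in.

```bash
python3 -c "
from rig import manip
print(manip.sign_off())"
```

```text
the job is handed in; nothing more can be done
None
```

I handed the job in after about 25 s. I touched two of the six rosettes: the one at panel (+34, -64) mm stood about 4 mm above its neighbour, so I pressed it home (a check touch read about 0.75 mm above the neighbour, nominal 1 mm), then stood the probe back in its block; nothing else looked disturbed.

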